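# Feed one slide mailer from the bottom of the dispenser

### The job

The delivery tray of the slide-mailer dispenser is blocked: first stand the lens-cleaner bottle upright on the bare table top, off the dispenser. Then, with the pusher and without touching any mailer with the gripper, push the lowest mailer through the front slot until it lies wholly out on the tray, and draw the pusher out again so that the other three drop flat to the bottom of the shaft. Stand the pusher on the bare table top, clear of the dispenser, let go, and leave everything else where it stands.

Things in the scene. Friction and masses are not known exactly. Their poses are not given: they have to be found in the camera images.
- dispenser: fixed dispenser for slide mailers of bare metal. Origin on the table under the middle of the stack; x = the way mailers come out, z up. Base plate 6 mm thick, x -65 to 90 mm, y +-56 mm. Open-topped shaft: inside x +-19, y +-45 mm, outside x +-24, y +-50 mm, walls up to z = 72 mm. Smooth walls; forces about 1 N. The table's white front strip (x under 0.466 m) is 1.5 mm higher than the rest
- rear_slot (a point): middle of the lower edge of the slot in the shaft's rear wall (outer face), on the base plate, axes as the dispenser's. The slot is 90 mm wide (y) and 13 mm high (z = 6 to 19 mm over the table); the pusher's blade goes in here. Behind it the base plate runs on 41 mm
- front_slot (a point): the same for the slot in the front wall, 90 mm wide and 16.5 mm high (z = 6 to 22.5 mm), by which the lowest mailer comes out onto the tray
- tray (a point): centre of the delivery tray, the part of the base plate in front of the front slot (63 mm long in x, 112 mm wide), on its surface 6 mm above the table; 57 mm along x from the dispenser's origin. A lip 8 mm high closes its far end
- mailer_0: white flat plastic slide mailer, 37 (x) x 84 (y) x 12.5 mm, 40 g, origin at the centre of its underside, axes as the dispenser's; starts in the dispenser's shaft, the lowest of four (underside at z = 6 mm): the one to deliver. A stack of four is 50 mm high
- mailer_1: white flat plastic slide mailer, 37 (x) x 84 (y) x 12.5 mm, 40 g, origin at the centre of its underside, axes as the dispenser's; starts in the dispenser's shaft, second from below
- mailer_2: white flat plastic slide mailer, 37 (x) x 84 (y) x 12.5 mm, 40 g, origin at the centre of its underside, axes as the dispenser's; starts in the dispenser's shaft, third from below
- mailer_3: white flat plastic slide mailer, 37 (x) x 84 (y) x 12.5 mm, 40 g, origin at the centre of its underside, axes as the dispenser's; starts in the dispenser's shaft, the topmost
- pusher_handle (a point): loose pusher, 0.25 kg, standing on the table's front strip at left or right: flat smooth steel shoe (blade) 112 (x) x 60 (y) x 9 mm with an upright black handle 28 (x) x 18 (y) mm near its rear end, from 13 to 89 mm over the underside. This point: on the handle's axis, 65 mm over the underside; x points to the blade's front edge. Grip it across y
- pusher_edge (a point): middle of the blade's front edge, at its underside, 94 mm ahead (x) of the handle point; the shoe's rear edge is 18 mm behind the handle point
- cleaner_mid (a point): bottle of lens cleaner with pump cap, round, 35 mm across, 108 mm high, 0.12 kg, standing on the delivery tray at the start; this point is on its axis, 54 mm above its underside
- slide_box: bystander, loose, to be left where it stands: grey slide box 87 x 92 x 32 mm; origin at the centre of its underside. It and the pusher stand in either of two places
- oil_bottle: bystander, loose, to be left where it stands: small dropper bottle, 29 mm across, 75 mm high; origin at the centre of its underside. To its right (world y under -0.10, x over 0.47 m) stands the fixed tall microscope, whose head and eyepieces begin at x = 0.45, 0.26 m up; behind it (x over 0.70 m) tall fixed equipment
- objective_jar: bystander, loose, to be left where it stands: jar with screw lid, 42 mm across, 58 mm high; origin at the centre of its underside
- blower: bystander, loose, to be left where it stands: rubber bulb blower, 60 mm across, 105 mm high; origin at the centre of its underside
- filter_cube: bystander, loose, to be left where it stands: black filter cube 30 x 34 x 31 mm, close beside the rear of the dispenser; origin at the centre of its underside
- coverslip_box: bystander, loose, to be left where it stands: coverslip box 32 x 32 x 25 mm, close beside the delivery tray; origin at the centre of its underside
- stage_handset: bystander, fixed: black control handset, 135 mm long roughly along world x, 85 mm wide, 106 mm high, at the left edge; origin at the centre of its underside
Not all that is in view belongs to the job. What is shaped like the part that bears cleaner_mid but blue or orange is not meant.

How it is judged:
By the outcome, as a careful person would: the job done as asked, in the order asked, and still so for the second after the job is handed in, with the robot touching nothing.
It also fails if it takes over 72 s, if anything falls off the work surface, if the arm or the gripper's body presses on something with over 40 N, if the wrist force passes 120 N, or if a joint passes its speed limit or range.

### The arm

A 7-joint arm with a two-finger parallel gripper is mounted at the origin on a cart in front of the work surface, level with it; the furniture and walls round the work are solid. World frame = base frame: x ahead of the robot, y to its left, z up, the work surface at z = 0. Lengths are in m, angles in rad, forces in N, time in s.
With the tool pointing down it reaches from about 0.425 to 0.825 m from the base axis. Payload 3.6 kg.
Tool frame: the origin (TCP) lies at the very end of the fingers, on their centre line; the grasp point (between the pads) lies robot.tcp_to_grasp behind it (robot.tcp_to_grasp is the distance from the TCP to the grasp point, in m); z points along the fingers, x is the direction in which the jaws open and shut, and the axes are right-handed (so a half turn about z gives the same grasp; the last joint's range is limited). The gripper opens to 85 mm and grips with 20 to 120 N. Pads are 22 mm wide; open, the fingers measure 114 mm over their backs; the gripper's body (76 mm by 85 mm) begins 54 mm behind the grasp point. The pads swing forward as they close: fully open they stand 13 mm farther back than shut.
Start: joints at [-1.196, 0.615, -0.013, 1.423, 0.008, 1.103, -0.04], TCP at [0.254, 0.598, 0.231] pointing down, gripper open.
Joint ranges: [-3.12, 3.12], [-0.3, 2.06], [-1.34, 1.32], [0.26, 2.42], [-1.36, 4.5], [0.01, 1.98], [-2.84, 2.84]. Speed limits (rad/s): [2.79, 2.79, 3.14, 3.14, 3.14, 3.14, 3.14].

### API

Orientations are given as a unit quaternion [w, x, y, z].
In Python, from cell import robot, jaws, kinematics, eyes gives the robot as it stands. Calls block until the motion is done:
- robot.move_ptp(position, orientation): joint-space move of the TCP to a pose.
- robot.move_l(position, orientation=None, feed=0.15, until_force=None): straight line of the TCP; orientation=None keeps the orientation; feed is the mean speed in m/s. With until_force (N) it stops when the force on the tool has changed by that much, and returns True; else False.
- robot.move_j(angles): joint-space move.
- jaws.command_gripper(opening, force=None): finger opening in m; force is the grip in N (None keeps the last); returns when the fingers have stopped.
- robot.sleep(seconds).
- kinematics.solve_ik(position, orientation): joint angles nearest the present ones, or None.
- eyes.capture(name): name is "side" or "top" or "wrist"; returns a dict with "pixels" (400x640x3 uint8, red, green, blue), "fx", "fy", "cx", "cy" (pixels), "R" (3x3) and "t" (3): a world point X has camera coordinates R X + t. Camera axes: x right, y down, z forward; pixel columns grow to the right and rows downward; lengths in m; the calibration is good to about 2 mm. A picture is of the moment at which its call begins. There is no depth.
A pose or a line that the arm cannot do raises robot.Unreachable and nothing moves.
- robot.close_job(): hands the job in, once; it reports no verdict.
Trained networks look in the newest picture that a camera, given by its name, has taken for a name from the list of things; names that differ only in an ending like _2 or _b are one class to them, and where a whole thing is asked for, a point or a joint stands for the part that bears it (a point fixed in the world has none). Each returns a list of dicts, best first, with "p" (0 to 1); they miss things now and then, are a little off and sometimes report something else, mostly with a low value. They report only what shows in the picture. A call takes as long as a camera call. They do not tell look-alikes from the thing itself.
- eyes.recognise(camera, query): "position" ([x, y, z] in m, in the coordinates of the camera as it stood for that picture, good to about 4 mm: the middle of the surface that is visible of it).
- eyes.pinpoint(camera, query): "position" ([x, y, z] in m, in the coordinates of the camera as it stood for that picture, good to about 4 mm: a listed point, or the origin of a listed thing).
Readings, each from a call of its own:
- robot.get_time_s(): time.
- robot.get_joints(): joint angles.
- robot.get_qd(): joint speeds.
- robot.get_joint_efforts(): joint torques, N m.
- robot.get_position(): TCP position.
- robot.get_tcp_rot(): TCP orientation.
- robot.get_ft_force(): force on the tool from outside, world axes, zero at the start.
- robot.get_moment(): the same for the moment, N m.
- robot.get_grip_width(): finger opening in m.
Only numpy, scipy, OpenCV 4.12 (cv2) and the standard library are available. Lean on these libraries where they do the work, as an engineer would, in place of code of your own. Each camera call takes 0.05 s, during which the arm holds its last target. There are 200 camera calls.

## Working session

There is one attempt and no reset: what is moved stays moved. The work goes in short steps, each a Python script; the robot and the scene stay as the last script left them, time stands still between calls to the robot, and variables do not carry over. Pictures are saved under pics/ and viewed, about 8 in all and at most 12, crops included, and the job is handed in when it is done.

```bash
mkdir -p pics; ls; cat > h.py <<'E'
import numpy as np, cv2
from cell import robot, jaws, kinematics, eyes
def save(c,n,crop=None,scale=1):
    im=eyes.capture(c); p=im["pixels"][:,:,::-1]
    if crop: p=p[crop[1]:crop[3],crop[0]:crop[2]]
    if scale!=1: p=cv2.resize(p,None,fx=scale,fy=scale,interpolation=cv2.INTER_CUBIC)
    cv2.imwrite("pics/"+n,p); return im
def w(im,p): return np.array(im["R"]).T@(np.array(p)-np.array(im["t"]))
def pix(im,X):
    c=np.array(im["R"])@np.array(X)+np.array(im["t"]); return np.array([im["fx"]*c[0]/c[2]+im["cx"],im["fy"]*c[1]/c[2]+im["cy"]])
def see(c,im,q,f="pinpoint",n=3):
    for d in getattr(eyes,f)(c,q)[:n]:
        X=w(im,d["position"]); print(c,q,f[:3],round(d["p"],2),X.round(4),pix(im,X).round(0))
E
python3 - <<'E'
from h import *
print(robot.tcp_to_grasp,robot.get_time_s())
ims={c:save(c,c+"0.png") for c in ("top","side")}
for q in "rear_slot front_slot tray mailer_0 pusher_handle pusher_edge cleaner_mid slide_box oil_bottle objective_jar blower filter_cube coverslip_box stage_handset dispenser".split():
    for c in ims: see(c,ims[c],q)
print(robot.get_time_s())
E
```

```text
pics
0.0187 0.0
top rear_slot pin 0.67 [0.566  0.0856 0.003 ] [275. 195.]
top rear_slot pin 0.66 [ 5.254e-01 -2.000e-04 -5.400e-03] [303. 209.]
side rear_slot pin 0.68 [5.661e-01 8.810e-02 3.000e-04] [322. 256.]
top front_slot pin 0.56 [0.607  0.0877 0.0042] [274. 182.]
side front_slot pin 0.98 [0.6091 0.0853 0.0041] [305. 252.]
top tray pin 0.85 [0.6448 0.0801 0.0017] [277. 169.]
side tray pin 0.97 [0.641  0.0844 0.0037] [293. 251.]
top mailer_0 pin 0.93 [0.5849 0.091  0.0449] [272. 188.]
side mailer_0 pin 0.84 [0.5863 0.0886 0.0415] [313. 245.]
top pusher_handle pin 0.55 [ 0.4258 -0.0822  0.0688] [331. 243.]
top pusher_handle pin 0.49 [0.6465 0.1078 0.0567] [266. 166.]
side pusher_handle pin 0.95 [ 0.4265 -0.0807  0.0675] [386. 195.]
side pusher_handle pin 0.74 [ 5.884e-01  8.510e-02 -3.000e-04] [313. 254.]
top pusher_edge pin 0.81 [ 4.023e-01 -1.732e-01  3.000e-04] [361. 250.]
side pusher_edge pin 0.63 [ 0.4042 -0.1729  0.0015] [394. 189.]
side pusher_edge pin 0.48 [ 0.4268 -0.3999  0.0042] [392. 136.]
top cleaner_mid pin 0.67 [ 0.6484 -0.0249  0.0526] [311. 166.]
top cleaner_mid 
[... 1192 characters left out ...]
be pin 0.68 [ 0.5339 -0.0007 -0.001 ] [340. 231.]
top coverslip_box pin 0.67 [ 6.341e-01  1.711e-01 -1.000e-04] [247. 173.]
top coverslip_box pin 0.48 [ 4.019e-01 -1.697e-01  2.000e-04] [360. 250.]
side coverslip_box pin 0.54 [6.413e-01 1.677e-01 4.000e-04] [286. 279.]
side coverslip_box pin 0.46 [0.5848 0.0888 0.0017] [315. 255.]
top stage_handset pin 0.87 [0.5813 0.3001 0.0033] [203. 190.]
side stage_handset pin 0.74 [ 0.5841  0.302  -0.0017] [298. 333.]
top dispenser pin 0.74 [0.5814 0.297  0.0024] [204. 190.]
top dispenser pin 0.56 [0.586  0.0859 0.0014] [275. 189.]
top dispenser pin 0.31 [0.6428 0.0821 0.0053] [276. 170.]
side dispenser pin 0.94 [ 0.5876  0.0869 -0.003 ] [314. 256.]
1.6
```

```bash
python3 - <<'E'
import cv2,numpy as np
a=cv2.imread("pics/top0.png")[120:290,180:460];b=cv2.imread("pics/side0.png")[110:360,210:440]
a=cv2.resize(a,None,fx=2.85,fy=2.85,interpolation=3);b=cv2.resize(b,None,fx=2.4,fy=2.4,interpolation=3)
cv2.imwrite("pics/a.png",a);cv2.imwrite("pics/b.png",b)
E
```

```text
(no output)
```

View pics/a.png

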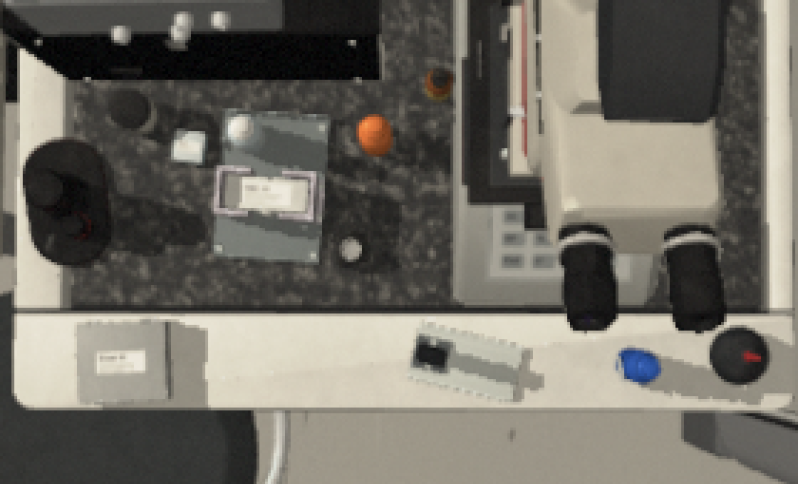

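View pics/b.png

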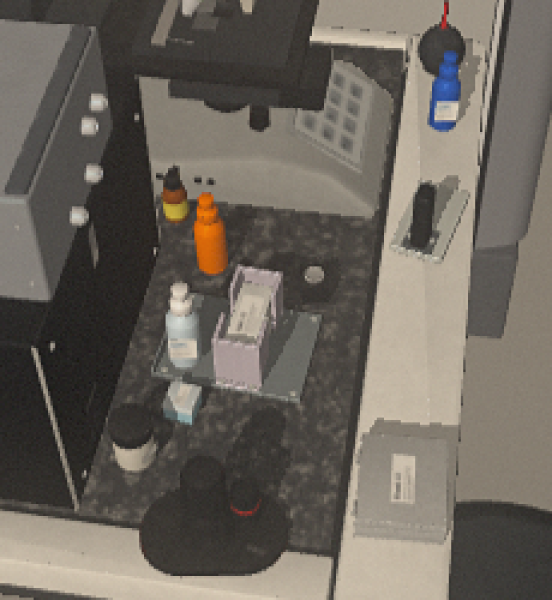

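```bash
cat >> h.py <<'E'
from scipy.spatial.transform import Rotation as Ro
def q(deg):  # tool down, jaw direction deg in world
    a=(Ro.from_euler('z',deg,degrees=True)*Ro.from_euler('x',180,degrees=True)).as_quat()
    return [a[3],a[0],a[1],a[2]]
def ray(im,uv):
    R=np.array(im["R"]);t=np.array(im["t"]); d=R.T@np.array([(uv[0]-im["cx"])/im["fx"],(uv[1]-im["cy"])/im["fy"],1]); return -R.T@t,d/np.linalg.norm(d)
def tri(im1,a,im2,b):
    (o,d),(p,e)=ray(im1,a),ray(im2,b); s=np.linalg.lstsq(np.c_[d,-e],p-o,rcond=None)[0]
    A=o+d*s[0];B=p+e*s[1]; return (A+B)/2,np.linalg.norm(A-B)
E
python3 - <<'E'
from h import *
T=eyes.capture("top");S=eyes.capture("side")
for a in [(243,126),(243,131),(257,127),(222,132)]:
    for b in [(250,152),(247,163),(249,182),(242,200)]:
        X,e=tri(T,a,S,b)
        if e<.012: print(a,b,X.round(3),round(e,4))
for a in [(375,232),(395,234),(385,235)]:   # left eyepiece end
    o,d=ray(T,a); print([ (o+d*((z-o[2])/d[2])).round(3).tolist() for z in (.26,.35)])
print("start yaw",np.degrees(Ro.from_quat(np.roll(robot.get_tcp_rot(),-1)).as_matrix()[:,0]).round(1))
for p in [(.647,.108,.05),(.435,0,.05),(.426,-.081,.05),(.452,.087,.06),(.52,.087,.06),(.55,.09,.30),(.43,.0,.3)]:
    for y in (-104,-14,76,90,166,-90): 
        s=kinematics.solve_ik(p,q(y)); print(p,y,None if s is None else np.round(s,2)) 
E
```

```text
(243, 126) (250, 152) [0.696 0.126 0.361] 0.0039
(243, 126) (247, 163) [0.703 0.131 0.335] 0.0013
(243, 126) (249, 182) [0.708 0.137 0.288] 0.011
(243, 126) (242, 200) [0.723 0.145 0.24 ] 0.0024
(243, 131) (250, 152) [0.69  0.127 0.361] 0.007
(243, 131) (247, 163) [0.697 0.132 0.335] 0.0099
(243, 131) (249, 182) [0.702 0.138 0.289] 0.0008
(243, 131) (242, 200) [0.716 0.146 0.241] 0.0098
(257, 127) (250, 152) [0.703 0.099 0.335] 0.0036
(257, 127) (247, 163) [0.711 0.102 0.308] 0.0065
(257, 127) (249, 182) [0.716 0.108 0.258] 0.0032
(257, 127) (242, 200) [0.732 0.115 0.207] 0.0061
(222, 132) (250, 152) [0.677 0.166 0.398] 0.0013
(222, 132) (247, 163) [0.683 0.172 0.374] 0.0039
(222, 132) (249, 182) [0.688 0.179 0.332] 0.0049
(222, 132) (242, 200) [0.701 0.189 0.289] 0.0033
[[0.459, -0.183, 0.26], [0.459, -0.172, 0.35]]
[[0.454, -0.232, 0.26], [0.455, -0.217, 0.35]]
[[0.452, -0.207, 0.26], [0.453, -0.194, 0.35]]
start yaw [22.4 52.8 -0. ]
(0.647, 0.108, 0.05) -104 [-0.56  0.92  0.67  1.59 -0.69  0.88 -1.44]
(0.647, 0.108, 0.05) -14 [-0.38  0.85  0.33  1.58 -0.35  0.77 -0.15]
(0.647, 0.1
[... 1974 characters left out ...]
) -14 [-0.52  0.44  0.49  1.6  -0.22  1.16 -0.23]
(0.55, 0.09, 0.3) 76 [-0.3   0.41  0.15  1.59 -0.06  1.14  1.19]
(0.55, 0.09, 0.3) 90 [-0.26  0.41  0.08  1.59 -0.04  1.14  1.4 ]
(0.55, 0.09, 0.3) 166 [ 0.01  0.42 -0.31  1.58  0.14  1.16  2.56]
(0.55, 0.09, 0.3) -90 [-0.68  0.49  0.76  1.61 -0.36  1.19 -1.41]
(0.43, 0.0, 0.3) -104 [-0.78  0.29  0.96  1.92 -0.27  1.07 -1.53]
(0.43, 0.0, 0.3) -14 [-0.51  0.22  0.57  1.92 -0.14  1.04 -0.13]
(0.43, 0.0, 0.3) 76 [-0.27  0.2   0.27  1.91 -0.06  1.04  1.35]
(0.43, 0.0, 0.3) 90 [-0.24  0.2   0.23  1.91 -0.05  1.04  1.59]
(0.43, 0.0, 0.3) 166 [ 0.01  0.2  -0.07  1.9   0.02  1.04  2.83]
(0.43, 0.0, 0.3) -90 [-0.77  0.28  0.93  1.92 -0.26  1.06 -1.3 ]
```

```bash
python3 - <<'E'
from h import *
def look(n,qs):
    im=save("wrist",n)
    print(n,"cam",w(im,[0,0,0]).round(3),"fx",im["fx"], "axis",np.array(im["R"])[2].round(2))
    np.savez("pics/"+n+".npz",**{k:np.array(v) for k,v in im.items()})
    for x in qs: see("wrist",im,x,n=2)
A="rear_slot front_slot tray dispenser cleaner_mid mailer_3 filter_cube coverslip_box".split()
robot.move_ptp([.54,.10,.30],q(90)); look("w1.png",A)
robot.move_ptp([.50,.07,.28],q(90)); look("w2.png",A)
robot.move_ptp([.43,-.08,.25],q(80)); look("w3.png",["pusher_handle","pusher_edge"])
robot.move_ptp([.43,-.04,.27],q(0)); look("w4.png",["pusher_handle","pusher_edge"])
print(robot.get_time_s())
E
```

```text
w1.png cam [0.465 0.101 0.443] fx 275.68689955515566 axis [ 0.3   0.   -0.96]
wrist rear_slot pin 0.65 [0.5644 0.0846 0.0101] [310. 174.]
wrist front_slot pin 0.68 [0.6147 0.0814 0.0109] [308. 203.]
wrist front_slot pin 0.38 [0.4153 0.2373 0.0041] [413.  74.]
wrist tray pin 0.74 [0.6487 0.0848 0.0063] [311. 221.]
wrist dispenser pin 0.74 [0.4164 0.2353 0.0057] [412.  74.]
wrist dispenser pin 0.65 [0.5878 0.0859 0.002 ] [311. 186.]
wrist cleaner_mid pin 0.88 [0.6494 0.1086 0.0623] [325. 236.]
wrist cleaner_mid pin 0.82 [ 0.4134 -0.2881  0.0526] [20. 67.]
wrist mailer_3 pin 0.63 [0.5852 0.0933 0.0335] [315. 190.]
wrist mailer_3 pin 0.6 [0.5863 0.087  0.0393] [311. 192.]
wrist filter_cube pin 0.69 [ 0.5322 -0.0025 -0.0006] [256. 152.]
wrist filter_cube pin 0.43 [0.587  0.0848 0.003 ] [310. 186.]
wrist coverslip_box pin 0.82 [0.641  0.1687 0.0012] [359. 216.]
w2.png cam [0.424 0.069 0.423] fx 275.68689955515566 axis [ 0.3   0.   -0.96]
wrist front_slot pin 0.94 [0.6114 0.081  0.0094] [328. 229.]
wrist dispenser pin 0.7 [ 0.586   0.0878 -0.0025] [332. 212.]
wrist cleaner_mid pin 0.8 [ 0.4
[... 270 characters left out ...]
275. 180.]
wrist filter_cube pin 0.47 [0.5818 0.0874 0.0077] [332. 212.]
wrist coverslip_box pin 0.64 [0.6423 0.1694 0.0027] [380. 244.]
w3.png cam [ 0.356 -0.066  0.393] fx 275.68689955515566 axis [ 0.29 -0.05 -0.95]
wrist pusher_handle pin 0.63 [ 0.4302 -0.0823  0.066 ] [318. 173.]
wrist pusher_handle pin 0.62 [0.5869 0.2971 0.0036] [581. 221.]
wrist pusher_edge pin 0.61 [ 0.4014 -0.171   0.0035] [253. 154.]
w4.png cam [0.431 0.036 0.413] fx 275.68689955515566 axis [-0.   -0.3  -0.96]
wrist pusher_handle pin 0.64 [ 0.4309 -0.0832  0.0677] [321. 203.]
wrist pusher_edge pin 0.98 [ 4.021e-01 -1.742e-01 -1.000e-04] [304. 241.]
wrist pusher_edge pin 0.7 [0.6501 0.1096 0.0622] [514.  41.]
7.2833
```

View pics/w1.png

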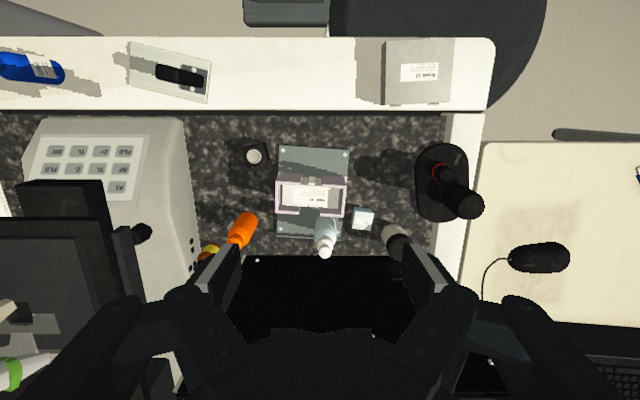

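View pics/w3.png

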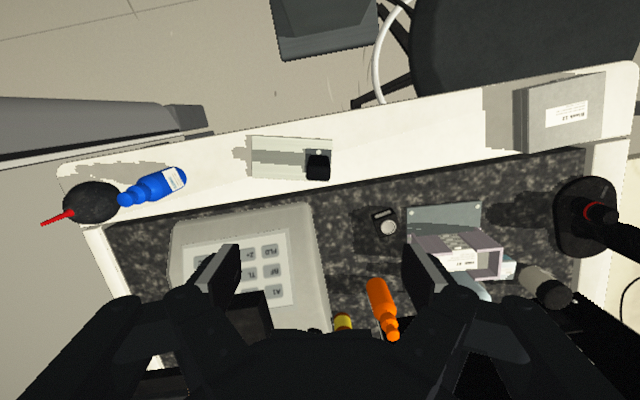

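```bash
python3 - <<'E'
import cv2,numpy as np
a=cv2.imread("pics/w1.png")[138:258,268:358];b=cv2.imread("pics/w3.png")[125:190,240:345]
a=cv2.resize(a,None,fx=4.5,fy=4.5,interpolation=2);b=cv2.resize(b,None,fx=3.8,fy=3.8,interpolation=2)
o=np.zeros((540,800,3),np.uint8);o[:a.shape[0],:a.shape[1]]=a;o[:b.shape[0],400:400+b.shape[1]]=b[:,:400]
cv2.imwrite("pics/c.png",o)
E
```

```text
(no output)
```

View pics/c.png

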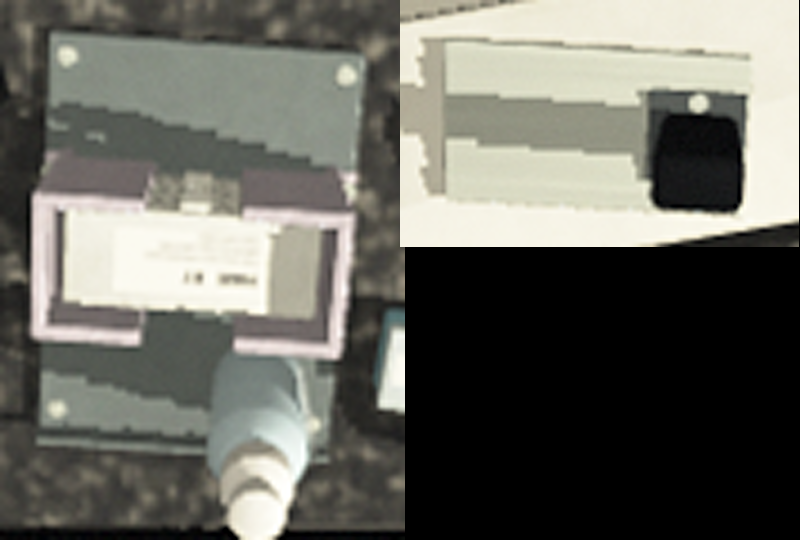

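```bash
python3 - <<'E'
from h import *
from scipy.optimize import least_squares
w1={k:v for k,v in np.load("pics/w1.png.npz").items()};w3={k:v for k,v in np.load("pics/w3.png.npz").items()}
def fit(im,P,U,x0):
    P=np.array(P);U=np.array(U)
    def f(s,zfree=False):
        c,n=np.cos(s[2]),np.sin(s[2])
        return (np.array([pix(im,[s[0]+c*p[0]-n*p[1],s[1]+n*p[0]+c*p[1],p[2]+s[3]]) for p in P])-U).ravel()
    for zf in (0,1):
        g=(lambda s:f(np.r_[s,0])) if not zf else f
        r=least_squares(g,x0+([0] if zf else [])); print(r.x.round(4),"yaw deg",np.degrees(r.x[2]).round(2),"res",r.fun.round(1).tolist())
a=lambda u,v:(268+u/4.5,138+v/4.5)
fit(w1,[(-.065,-.056,.006),(-.065,.056,.006),(-.024,-.05,.072),(-.024,.05,.072),(.024,-.05,.072),(.024,.05,.072)],
 [a(48,30),a(366,42),a(34,193),a(355,212),a(33,340),a(344,358)],[.586,.086,-.05])
b=lambda u,v:(240+u/3.8,125+v/3.8)
fit(w3,[(.094,.03,.0105),(.094,-.03,.0105),(-.018,-.03,.0105),(-.018,.03,.0105)],[b(45,197),b(45,40),b(350,56),b(345,211)],[.43,-.083,-1.85])
o,d=ray(w1,a(257,515));print("cap",(o+d*((.114-o[2])/d[2])).round(4))
print(robot.get_position(),robot.get_grip_width())
E
```

```text
[ 0.5871  0.0878 -0.0518] yaw deg -2.97 res [-0.3, 0.3, -0.0, 1.5, -0.1, 0.0, 0.4, -0.5, -0.0, -0.4, 0.1, -0.9]
[ 0.5865  0.0879 -0.0517  0.0023] yaw deg -2.96 res [-0.5, 0.1, 0.2, 1.3, -0.3, 0.0, 0.6, -0.4, -0.3, -0.2, 0.3, -0.7]
[ 0.4243 -0.0804 -1.7943] yaw deg -102.81 res [0.3, 0.8, -0.8, -0.7, 0.9, -0.7, -0.4, 0.8]
[ 0.425  -0.0811 -1.7945 -0.0053] yaw deg -102.82 res [0.8, 0.5, -0.2, -0.4, 0.4, -0.5, -0.9, 0.5]
cap [0.6483 0.108  0.114 ]
[ 0.42998983 -0.04007333  0.2699272 ] 0.08546727982388012
```

```bash
python3 - <<'E'
from h import *
robot.move_ptp([.60,.108,.20],q(87))
robot.move_l([.6485,.108,.15],feed=.2)
print(robot.move_l([.6485,.108,.048],feed=.15,until_force=8),robot.get_position())
save("side","s2.png",(210,140,370,300),3.6)
jaws.command_gripper(0.0,force=30); print(robot.get_grip_width(),robot.get_ft_force())
robot.move_l([.6485,.108,.053],feed=.05)
print(robot.get_ft_force(),robot.get_time_s()); save("side","s3.png",(210,140,370,300),3.6)
E
```

```text
False [0.64944182 0.10818526 0.04937262]
0.03249423425940359 [-0.0074061  -0.72166162  3.64537791]
[ 0.00913599  0.18284303 -1.35471637] 10.5
```

View pics/s3.png

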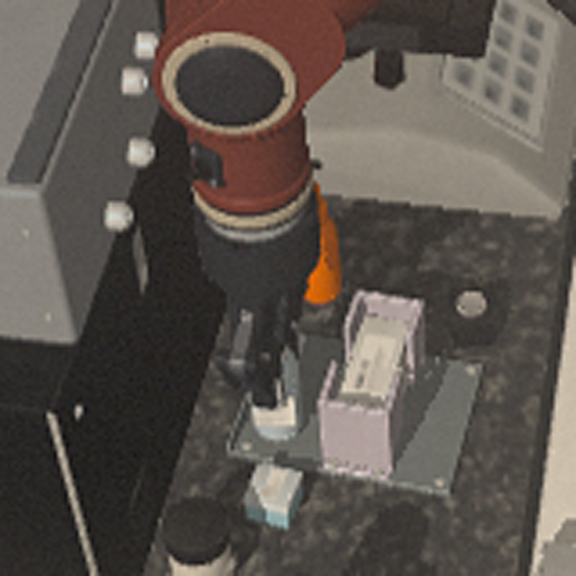

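```bash
python3 - <<'E'
from h import *
print(robot.get_position())
robot.move_l([.6485,.108,.15],feed=.2)
robot.move_l([.435,.0,.15],q(87),feed=.25)
robot.move_l([.435,.0,.060],feed=.15)
print(robot.move_l([.435,.0,.035],feed=.03,until_force=3),robot.get_position(),robot.get_ft_force())
jaws.command_gripper(.07); robot.sleep(.2)
robot.move_l([.435,.0,.16],feed=.2)
robot.move_ptp([.45,-.04,.27],q(0))
S=save("side","s4.png"); W=save("wrist","w5.png")
see("side",S,"cleaner_mid",n=4);see("wrist",W,"cleaner_mid",n=3);see("wrist",W,"pusher_handle",n=2);see("wrist",W,"pusher_edge",n=2);see("wrist",W,"dispenser",n=1)
a=cv2.imread("pics/s4.png")[110:330,230:440];b=cv2.imread("pics/w5.png")
cv2.imwrite("pics/d.png",np.hstack([cv2.resize(a,(382,400)),b[:,120:530]]))
print(robot.get_time_s())
E
```

```text
[0.64820693 0.10791136 0.05270541]
True [ 4.35153958e-01 -9.24746116e-05  4.36449859e-02] [-0.80964301 -0.00744987  4.54791023]
side cleaner_mid pin 0.79 [4.338e-01 1.000e-04 5.440e-02] [380. 222.]
side cleaner_mid pin 0.67 [ 0.6514 -0.0246  0.0529] [297. 205.]
side cleaner_mid pin 0.59 [ 0.4131 -0.2881  0.0522] [396. 148.]
wrist cleaner_mid pin 0.85 [ 0.6514 -0.0243  0.0568] [477. 158.]
wrist cleaner_mid pin 0.82 [ 0.4126 -0.2922  0.0533] [298. 324.]
wrist cleaner_mid pin 0.6 [ 0.4349 -0.0031  0.0575] [309. 141.]
wrist pusher_handle pin 0.8 [ 0.4293 -0.0821  0.0642] [306. 202.]
wrist pusher_edge pin 0.6 [ 0.4017 -0.1714  0.0027] [292. 241.]
wrist dispenser pin 0.65 [ 0.5861  0.0877 -0.0025] [420.  70.]
16.5167
```

View pics/d.png

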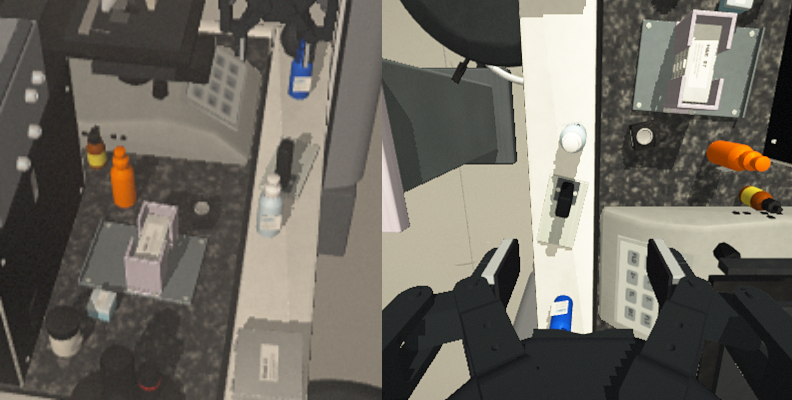

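```bash
python3 - <<'E'
from h import *
jaws.command_gripper(.06)
robot.move_ptp([.428,-.082,.15],q(-14.5))
print(robot.move_l([.428,-.082,.048],feed=.15,until_force=8),robot.get_position())
jaws.command_gripper(0,force=80); robot.sleep(.1); print(robot.get_grip_width(),robot.get_position(),robot.get_ft_force())
robot.move_l([.428,-.082,.19],feed=.2); print(robot.get_ft_force())
robot.move_l([.435,.03,.19],feed=.25)
robot.move_ptp([.4532,.0948,.15],q(87))
print(robot.get_position(),robot.get_joints())
S=save("side","s6.png"); W=save("wrist","w6.png");T=eyes.capture("top")
for c,i in (("side",S),("wrist",W),("top",T)):
    see(c,i,"pusher_edge",n=2); see(c,i,"pusher_handle",n=1)
a=cv2.imread("pics/s6.png")[130:330,230:440];b=cv2.imread("pics/w6.png")
cv2.imwrite("pics/e.png",np.hstack([cv2.resize(a,(420,400),interpolation=3),b[:,130:500]]))
print(robot.get_time_s())
E
```

```text
False [ 0.42916528 -0.08198924  0.04891172]
0.017009830987595034 [ 0.42841833 -0.08194072  0.04875446] [0.60081053 0.6638327  5.92798966]
[-0.49394155 -0.09143076 -2.71197832]
[0.45318455 0.09355939 0.14990732] [-0.25749525  0.44543212  0.00870819  2.04610942 -0.0051029   0.6506431
  1.26969199]
side pusher_edge pin 0.91 [0.5522 0.089  0.1027] [327. 231.]
side pusher_handle pin 0.81 [0.4551 0.0928 0.1687] [369. 218.]
wrist pusher_edge pin 0.66 [0.5453 0.0883 0.1012] [320. 316.]
wrist pusher_handle pin 0.71 [0.4599 0.0914 0.1689] [316. 274.]
top pusher_edge pin 0.63 [0.5459 0.0919 0.1018] [269. 200.]
top pusher_handle pin 0.67 [0.4568 0.0968 0.1669] [265. 232.]
21.875
```

View pics/e.png

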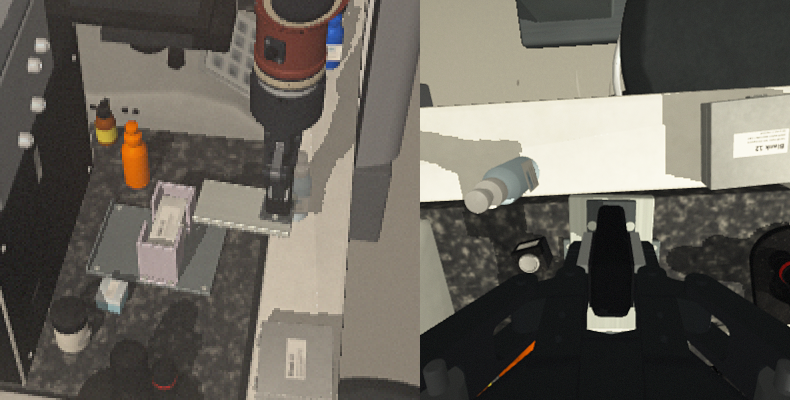

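```bash
python3 - <<'E'
from h import *
robot.move_l([.4515,.0948,.065],feed=.15)
hit=robot.move_l([.4515,.0948,.049],feed=.02,until_force=2.5); p=robot.get_position(); print(hit,p,robot.get_ft_force())
z=p[2]+.0012
robot.move_l([p[0],p[1],z],feed=.02); print(robot.get_position(),robot.get_ft_force())
S=save("side","s7.png"); see("side",S,"pusher_edge",n=2)
a=cv2.imread("pics/s7.png")[170:270,270:410]; cv2.imwrite("pics/f.png",cv2.resize(a,None,fx=5,fy=5,interpolation=3))
print(robot.get_time_s())
E
```

```text
True [0.45173858 0.09476983 0.05269885] [ 0.49003679 -0.02652667  3.64601589]
[0.45141053 0.0947341  0.05366753] [ 3.58040329e-01  1.38759102e-03 -2.02813942e+00]
side pusher_edge pin 0.81 [0.545  0.0909 0.0064] [330. 257.]
side pusher_edge pin 0.59 [ 0.4192  0.2372 -0.0019] [375. 317.]
23.5667
```

View pics/f.png

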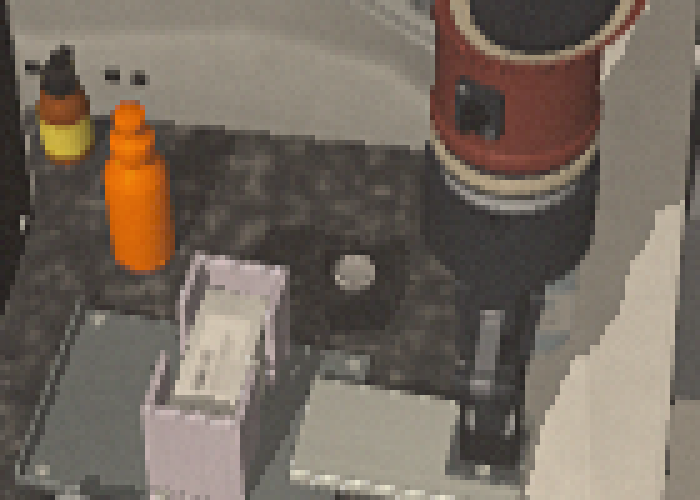

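```bash
python3 - <<'E'
from h import *
p0=np.array(robot.get_position()); d=np.array([np.cos(np.radians(-3)),np.sin(np.radians(-3)),0])
z=p0[2]
for s,fe in ((.015,.06),(.04,.05),(.074,.05)):
    t=p0+d*s; t[2]=.0537
    h=robot.move_l(t,feed=fe,until_force=15); print(s,h,(np.array(robot.get_position())-p0).round(4),np.round(robot.get_ft_force(),2))
    if h: break
S=save("side","s8.png"); see("side",S,"pusher_edge",n=1); see("side",S,"mailer_0",n=3)
a=cv2.imread("pics/s8.png")[170:280,260:400]; cv2.imwrite("pics/g.png",cv2.resize(a,None,fx=5,fy=5,interpolation=3))
print(robot.get_time_s())
E
```

```text
0.015 False [ 0.0154 -0.0009 -0.    ] [-0.22 -0.   -1.99]
0.04 False [ 0.0406 -0.0021  0.0002] [-0.32  0.32 -3.66]
0.074 False [ 0.0738 -0.0039  0.    ] [-0.35  0.13 -3.55]
side mailer_0 pin 0.94 [0.6381 0.0869 0.0026] [294. 252.]
side mailer_0 pin 0.75 [0.5868 0.0887 0.0384] [313. 246.]
25.5917
```

View pics/g.png

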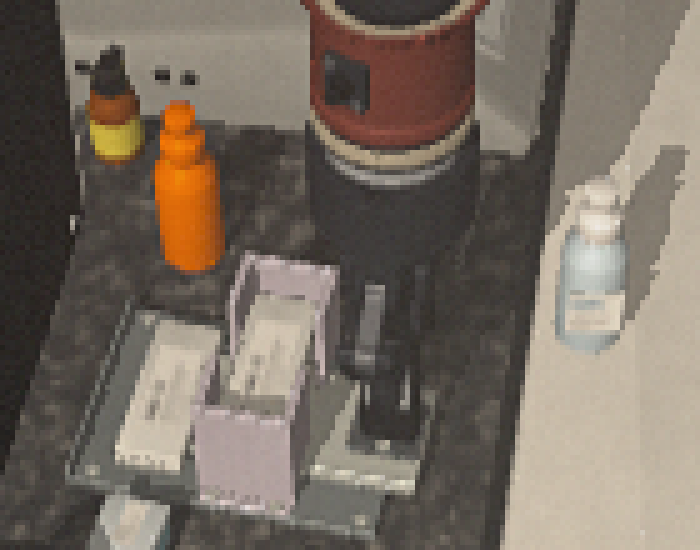

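```bash
python3 - <<'E'
from h import *
p0=np.array([.45141,.09473,.0537]); d=np.array([np.cos(np.radians(-3)),np.sin(np.radians(-3)),0])
print(robot.move_l(p0+d*.03,feed=.05,until_force=15)); print(robot.move_l(p0+d*.0,feed=.05,until_force=15), robot.get_position(),np.round(robot.get_ft_force(),2))
robot.move_l([.4514,.0947,.15],feed=.2)
S=save("side","s9.png");T=save("top","t9.png"); see("side",S,"mailer_0",n=3);see("top",T,"mailer_0",n=3);see("side",S,"pusher_edge",n=1)
a=cv2.imread("pics/s9.png")[190:280,265:365]; b=cv2.imread("pics/t9.png")[145:215,235:305]
cv2.imwrite("pics/i.png",np.hstack([cv2.resize(a,(440,396),interpolation=3),cv2.resize(b,(350,396),interpolation=3)]))
print(robot.get_time_s())
E
```

```text
False
False [0.45198049 0.0948294  0.05388679] [-0.81 -0.4  -2.53]
side mailer_0 pin 0.66 [0.6354 0.0828 0.0042] [295. 250.]
side mailer_0 pin 0.65 [0.5838 0.2993 0.001 ] [298. 331.]
side mailer_0 pin 0.59 [0.5878 0.0861 0.0317] [313. 247.]
top mailer_0 pin 0.86 [0.6335 0.0835 0.0059] [276. 173.]
top mailer_0 pin 0.84 [0.5809 0.0941 0.0333] [271. 190.]
top mailer_0 pin 0.6 [ 0.6716  0.2334 -0.0032] [226. 161.]
side pusher_edge pin 0.59 [0.5484 0.091  0.1   ] [328. 232.]
28.25
```

View pics/i.png

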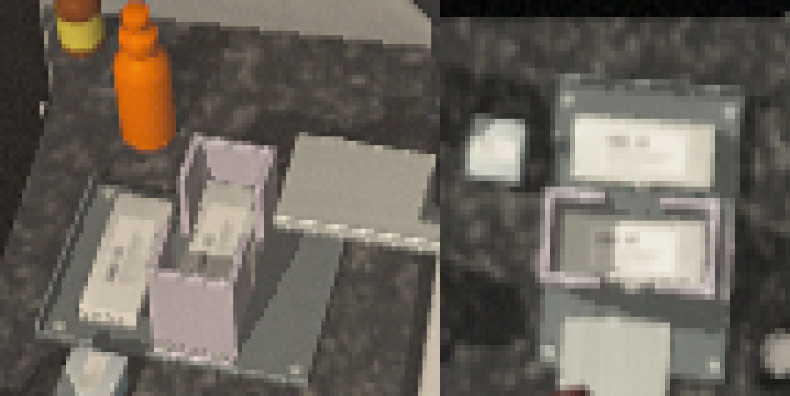

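```bash
python3 - <<'E'
from h import *
T=eyes.capture("top")
for v in (165.,178.1):
    o,d=ray(T,(276,v)); X=o+d*((.0185-o[2])/d[2]); print("mailer edge dispenser-x",((X-[.587,.0878,0])@[np.cos(.052),-np.sin(.052),0]).round(4))
robot.move_l([.44,.06,.19],feed=.2)
robot.move_ptp([.435,.03,.19],q(-14.5))
robot.move_l([.428,-.082,.19],feed=.25)
robot.move_l([.428,-.082,.056],feed=.15)
print(robot.move_l([.428,-.082,.043],feed=.02,until_force=2.5),robot.get_position(),np.round(robot.get_ft_force(),2))
jaws.command_gripper(.06); robot.sleep(.2)
robot.move_l([.428,-.082,.16],feed=.2)
robot.move_ptp([.44,-.01,.30],q(0))
robot.sleep(.3)
S=save("side","s10.png"); W=save("wrist","w10.png")
for n in ("pusher_handle","pusher_edge","cleaner_mid","mailer_0"): see("side",S,n); see("wrist",W,n)
a=cv2.imread("pics/s10.png")[110:360,210:440];b=cv2.imread("pics/w10.png")
cv2.imwrite("pics/j.png",np.hstack([cv2.resize(a,(414,450),interpolation=3),cv2.resize(b[:,180:520],(380,450))]))
print(robot.get_time_s())
E
```

```text
mailer edge dispenser-x 0.0686
mailer edge dispenser-x 0.0295
True [ 0.42842923 -0.08214356  0.04872287] [-0.13 -0.19  4.2 ]
side pusher_handle pin 0.69 [ 0.4335 -0.085   0.0676] [383. 194.]
side pusher_handle pin 0.21 [0.5866 0.0855 0.0289] [314. 247.]
wrist pusher_handle pin 0.91 [ 0.4322 -0.0836  0.0668] [316. 215.]
wrist pusher_handle pin 0.46 [0.5842 0.091  0.0184] [421.  90.]
side pusher_edge pin 0.87 [ 0.4077 -0.1751  0.003 ] [393. 188.]
wrist pusher_edge pin 0.74 [ 0.408  -0.1733  0.0017] [303. 249.]
side cleaner_mid pin 0.87 [ 0.4331 -0.0011  0.0553] [380. 221.]
side cleaner_mid pin 0.64 [ 0.4111 -0.2876  0.0565] [396. 147.]
side cleaner_mid pin 0.54 [ 0.6548 -0.0209  0.0555] [295. 206.]
wrist cleaner_mid pin 0.72 [ 0.4371 -0.0016  0.0566] [319. 158.]
wrist cleaner_mid pin 0.67 [ 0.6493 -0.025   0.0526] [466. 174.]
wrist cleaner_mid pin 0.66 [ 0.4111 -0.2893  0.0533] [305. 323.]
side mailer_0 pin 0.89 [0.6355 0.0824 0.0026] [295. 250.]
side mailer_0 pin 0.72 [ 7.079e-01 -9.480e-02 -1.000e-04] [283. 198.]
side mailer_0 pin 0.63 [0.586  0.086  0.0307] [314. 247.]
wrist mailer_0 pin 0.64 [0.5841 0.091  0.0044] [418.  90.]
wrist mailer_0 pin 0.63 [0.637  0.0837 0.0079] [454.  95.]
wrist mailer_0 pin 0.62 [0.5809 0.0879 0.0289] [421.  92.]
34.975
```

View pics/j.png

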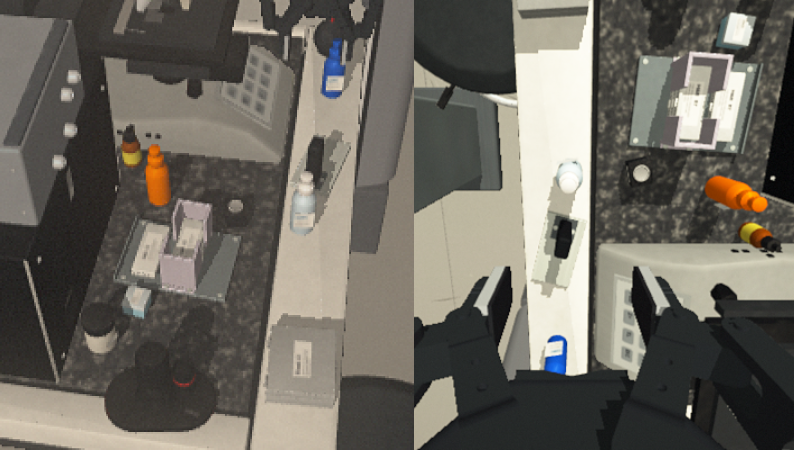

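```bash
python3 -c "
from h import *
print(robot.get_qd().round(3) if hasattr(robot.get_qd(),'round') else robot.get_qd(),robot.get_time_s()); robot.close_job()"
```

```text
[ 0.001 -0.    -0.001 -0.002 -0.001 -0.002  0.002] 34.975
the job is handed in; nothing more can be done
```

The job is done and handed in at about 35 s of the 72 s allowed; no verdict was reported.

- **Bottle:** I picked the pale lens-cleaner bottle off the tray and stood it upright on the white front strip, at about (0.434, 0.00). The last pictures show it still standing there.
- **Delivered mailer:** I put the pusher's blade through the rear slot and pushed the lowest mailer out with little force. It now lies on the tray at x of about 29.5 to 68.6 mm in the dispenser frame; the shaft's outer face is at 24 mm.
- **Other three mailers:** After I drew the blade out they dropped. The topmost one's underside reads about 31 mm, which is what three lying flat should give. The picture taken right after the pull-out shows it lying flat.
- **Pusher:** It stands on the front strip where it started, released, with the arm clear of everything.
- **Bystanders:** They look unmoved in the last side and wrist views. I did not measure them again.

**Checks that disagreed:**
- The pusher's handle read 2 to 5 mm further in x than before, within the detector's error. One corner of the shoe may therefore sit right at the strip's edge, but the pusher stands flat.
- Position readings for the delivered mailer differed by up to about 5 mm in x. All of them put it wholly out of the slot.

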